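# Pop the touch-latch fixings cupboard and swing its door wide

## Task

The screws for the copper roof caps are in the small plywood touch-latch cupboard on the bench. Using only the fingertips or the outside of the fingers, press its door in at the catch side until the catch lets go, take the hand away so that the spring pushes the door ajar by itself, then swing the door wide open from behind, about square to the cupboard front, and leave it there. Do not pinch the door or force it hard, and leave the mallet, awl and roof caps where they lie.

Things in the scene. Friction and masses are not known exactly. Their poses are not given: they have to be found in the camera images.
- cupboard: Handle-less plywood cupboard fixed to the bench at the robot's left, 160 mm deep, 240 wide, 220 high, nothing on top. Origin under its centre, on the bench. Its -x axis points out of the front (door side, facing roughly the robot's right), +y to the catch side (near the robot), -y to the hinge side (far from the robot). The carcass's front edges lie 80 mm before the origin.
- door (a joint): Door angle, rad: 0 shut on the catch, positive open (anticlockwise from above), -0.024 fully in, limit 1.75. When the catch has let go and the finger leaves, a white sprung ejector (10 mm thick, 44 mm stroke, 160 mm from the hinge axis, 184 mm up, stays out) pushes the door to about 0.3 rad in a second (70 mm gap at the free edge). Then it swings freely, slightly stiff, and stays where left.
- catch_spot (a point): Point on the door's outer face straight in front of the catch: 205 mm from the hinge axis, 31 mm from the free edge, 34 mm below the door's top, 184 mm above the bench. Moves with the door. Pressing in here takes about 6 to 8 N (more nearer the hinge); the catch lets go after 2 to 4 mm of travel; pressing on to the stop (about 5 mm, 15 N) does no harm.
- hinge_top (a point): Point on the vertical hinge axis (two brass butt hinges), at the level of the door's top edge, 218 mm above the bench. The axis lies in the door's outer face at its hinge-side edge. The door is 236 mm wide, 206 high, 15 thick; its lower edge is 12 mm above the bench; shut, its inner face hangs 6 mm in front of the carcass.
- free_edge_top (a point): Top of the door's free edge (catch side), at the middle of the 15 mm thickness, 236 mm from the hinge axis, 218 mm above the bench. Moves with the door. Inside the door, behind the catch spot, a thin steel striker stands out 25 mm. Pressing on both faces of the door at once counts as pinching.
- mallet: Bystander: beech mallet lying on the bench, head 70 x 115 x 60 mm, handle 26 mm thick and 215 mm long along its -x. Origin under the middle of the head.
- awl: Bystander: awl lying on the bench, 162 mm long, red turned handle 32 mm thick to -x, brass blade to +x. Origin at the front end of the handle, on the bench.
- cap1: Bystander: copper roof cap, a cone 92 mm wide and 50 mm high, standing on the bench. Origin under its centre.
- cap2: Bystander: second copper roof cap, like cap1.

How it is judged:
By the outcome, as a careful person would: the job done as asked, in the order asked, and still so for the second after the job is handed in, with the robot touching nothing.
It also fails if it takes over 51 s, if anything falls off the work surface, if the arm or the gripper's body presses on something with over 40 N, if the wrist force passes 120 N, or if a joint passes its speed limit or range.

## Robot

A 7-joint arm with a two-finger parallel gripper is mounted at the origin on the work surface. World frame = base frame: x ahead of the robot, y to its left, z up, the work surface at z = 0. Lengths are in m, angles in degrees, forces in N, time in s.
With the tool pointing down it reaches from about 0.4 to 0.85 m from the base axis. Payload 6.9 kg.
Tool frame: the origin (TCP) lies midway between the tips of the shut fingers; the grasp point (between the pads) lies behind it (manip.grip_depth is the z of the grasp point in the tool frame, in m); z points along the fingers, y is the line along which they close (so a half turn about z gives the same grasp; the last joint's range is limited). The gripper opens to 85 mm and grips with 20 to 120 N. Pads are 22 mm wide; open, the fingers measure 114 mm over their backs; the gripper's body (76 mm by 85 mm) begins 54 mm behind the grasp point. The pads swing forward as they close: fully open they stand 13 mm farther back than shut.
Start: joints at [-62.424, 29.078, -13.613, 85.955, 7.202, 65.827, -8.869], TCP at [0.229, 0.581, 0.231] pointing down, gripper open.
Joint ranges: [-176.47, 176.47], [-13.61, 117.27], [-81.72, 77.17], [0.22, 143.17], [-87.28, 267.28], [10, 112.55], [-165.47, 165.47]. Speed limits (degrees/s): [136.94, 136.94, 180, 180, 180, 180, 180].

## Interface

Orientations are given as a 3x3 rotation matrix whose columns are the frame's x, y, z axes.
In Python, from bench import telemetry, eyes, job, manip gives the robot as it stands.
- The arm moves only by the tool jog_arm, never from a script. Its argument "commands" is a list that holds one entry, the list of rows, each a list of 7 numbers: the shift along the tool's x, y, z in mm, then the turn, a rotation vector about the tool's x, y, z in rad, then the opening in per cent of the stroke, from 0 (shut) to 100 (fully open). A call has 1 to 20 rows; each row shifts and turns the commanded pose from where the row before left it, along the tool's axes as they then stand; what a row does not reach is not made up. A row lasts 1/10 s, in which the tool goes at most 50 mm and 8.59 degrees, less where a joint would pass 70% of its speed; a pose out of reach is approached as far as the arm can. A call is refused whole if a number of a shift passes 50 or a number of a turn 0.15, either way. A call with a gripper value outside its range is refused whole. The fingers move at their own pace and stop on an object; the grip force is fixed at half the most. Time passes only in rows, so rows that do not move let the fingers close. It gives the time, the measured TCP pose, the force, the opening and the grip force at its end, in the units of the state.
- telemetry.state(): the state, without advancing time (a new reading comes with each control period).
- eyes.get_image(name): name is "side" or "top" or "wrist"; returns a dict with "img" (400x640x3 uint8, red, green, blue), "z_map" (400x640 float32, m along the optical axis (not along the pixel's ray), 0 where there is no reading), "fovy" (degrees; the focal length in pixels is half the picture's height over the tangent of half this angle, whatever the lens; pixels are square), "cx", "cy" (the principal point, pixels), "view" (4x4, takes a point from world to camera coordinates). Camera axes: x right, y down, z forward; pixel columns grow to the right and rows downward; lengths in m; the calibration is good to about 2 mm. A picture is of the moment at which its call begins.
- job.hand_in(): hands the job in; it is judged then, once.
Trained networks look in a picture, given as the dict that the camera call returned (one of the last four; its "shot" number tells which), for a name from the list of things; names that differ only in an ending like _2 or _b are one class to them, and where a whole thing is asked for, a point or a joint stands for the part that bears it (a point fixed in the world has none). Each returns a list of dicts, best first, with "score" (0 to 1); they miss things now and then, are a little off and sometimes report something else, mostly with a low value. They report only what shows in the picture. A call takes as long as a camera call.
- eyes.spot_in(target, picture): "xyz" ([x, y, z] in m, in world coordinates, good to about 4 mm: the middle of the surface that is visible of it).
The state is a dict: "time": time; "q": joint angles; "qvel": joint speeds; "joint_torque": joint torques, N m; "ee_pos": TCP position; "tcp_rot": TCP orientation; "contact_force": force on the tool from outside, world axes, zero at the start; "ft_torque": the same for the moment, N m; "finger_gap": opening from 0.0 (shut) to 1.0 (fully open); "grip_force": force on a finger pad.
Only numpy, scipy, OpenCV 4.12 (cv2) and the standard library are available. Lean on these libraries where they do the work, as an engineer would, in place of code of your own. Each camera call takes 0.05 s, during which the arm holds its last target. There are 200 camera calls.

## Working session

There is one attempt and no reset: what is moved stays moved. The work goes in short steps, Python scripts to look and compute and a tool call to move; the robot and the scene stay as the last step left them, time stands still between calls to the robot, and variables do not carry over. Pictures are saved under pics/ and viewed, at most 10 in all, crops included, and the job is handed in when it is done.

Besides the shell and the picture viewer there is one more tool, called after ">>>" as name([rows], argument=value, ...), one row to a line, values as JSON. jog_arm: Moves the arm, as the interface text tells. Its arguments: {"type":"object","properties":{"commands":{"type":"array"}},"required":["commands"]}

```bash
mkdir -p pics
cat > h.py <<'E'
import numpy as np, cv2
from bench import telemetry, eyes, job, manip
def spots(cam,names,save=None):
    p=eyes.get_image(cam)
    if save: cv2.imwrite(save,p["img"][:,:,::-1])
    for n in names:
        r=eyes.spot_in(n,p)
        f=200/np.tan(np.radians(p["fovy"])/2)
        for d in r[:2]:
            c=p["view"]@np.r_[d["xyz"],1]
            print(cam,n,np.round(d["xyz"],4),round(d["score"],2),"px",(f*c[:2]/c[2]+[p["cx"],p["cy"]]).round())
    return p
E
python3 - <<'E'
from h import *
s=telemetry.state();print(s["time"],s["ee_pos"],s["tcp_rot"],s["finger_gap"],manip.grip_depth)
for c in("top","side"):
    p=spots(c,["cupboard","door","catch_spot","hinge_top","free_edge_top","mallet","awl","cap1"],f"pics/{c}.png")
    print(np.linalg.inv(p["view"]).round(3))
a=cv2.imread("pics/top.png");b=cv2.imread("pics/side.png")
E
```

```text
0.0 [0.22926694 0.58088113 0.2304236 ] [[-9.30223911e-01  3.66991941e-01 -6.25053596e-04]
 [ 3.66992471e-01  9.30222366e-01 -1.69575605e-03]
 [-4.08899674e-05 -1.80682278e-03 -9.99998367e-01]] 0.996011141113279 -0.0187
top door [0.5389 0.1788 0.1671] 0.83 px [207. 215.]
top catch_spot [ 0.5272 -0.3861  0.0219] 0.74 px [451. 234.]
top catch_spot [0.5387 0.1767 0.162 ] 0.58 px [209. 216.]
top hinge_top [0.5399 0.1773 0.1659] 0.88 px [208. 215.]
top free_edge_top [0.5411 0.1796 0.1656] 0.9 px [207. 214.]
top free_edge_top [ 0.6165 -0.2582  0.0578] 0.4 px [402. 194.]
top mallet [ 0.6207 -0.2591  0.057 ] 0.76 px [402. 193.]
top awl [ 0.417  -0.1439  0.0224] 0.89 px [352. 276.]
top cap1 [ 0.4134 -0.3466  0.0192] 0.86 px [435. 280.]
top cap1 [ 0.5238 -0.3882  0.0192] 0.57 px [451. 236.]
[[ 3.00e-02 -9.90e-01  1.41e-01  4.33e-01]
 [-1.00e+00 -3.00e-02  1.00e-03 -6.50e-02]
 [ 3.00e-03 -1.41e-01 -9.90e-01  1.09e+00]
 [ 0.00e+00  0.00e+00  0.00e+00  1.00e+00]]
side cupboard [0.5388 0.1727 0.1328] 0.72 px [287. 155.]
side cupboard [0.5394 0.1821 0.1981] 0.64 px [285. 134.]
side door [0.538  0.1747 0.1364] 0.67 px [286. 153.]
side catch_spot [0.5425 0.1778 0.1313] 0.62 px [288. 154.]
side hinge_top [0.5422 0.1703 0.1327] 0.98 px [288. 155.]
side free_edge_top [0.5397 0.1749 0.1363] 0.68 px [287. 153.]
side mallet [ 0.6208 -0.2787  0.0552] 0.76 px [361. 308.]
side awl [ 0.4167 -0.1501  0.0256] 0.6 px [263. 282.]
side cap1 [ 0.4079 -0.3595  0.0189] 0.92 px [273. 372.]
side cap1 [ 0.5225 -0.3977  0.0169] 0.88 px [331. 378.]
[[ 0.973 -0.164  0.164  0.43 ]
 [-0.231 -0.742  0.629 -0.617]
 [ 0.018 -0.65  -0.76   0.836]
 [ 0.     0.     0.     1.   ]]
```

```bash
cat >> h.py <<'E'
def cloud(p):
    z=p["z_map"];f=200/np.tan(np.radians(p["fovy"])/2)
    v,u=np.mgrid[0:400,0:640]
    P=np.stack([(u-p["cx"])/f*z,(v-p["cy"])/f*z,z,np.ones_like(z)],-1)@np.linalg.inv(p["view"]).T
    return P[...,:3],z>0
E
python3 - <<'E'
from h import *
for c in("top","side"):
    p=eyes.get_image(c);P,ok=cloud(p)
    m=ok&(abs(P[...,2]-.219)<.006)&(P[...,1]>.1)&(P[...,0]>.38)
    m=cv2.morphologyEx(m.astype(np.uint8),cv2.MORPH_OPEN,np.ones((2,2)))
    n,l,st,_=cv2.connectedComponentsWithStats(m)
    k=1+st[1:,4].argmax();q=P[l==k]
    print(c,st[k],q.min(0),q.max(0))
    print(cv2.boxPoints(cv2.minAreaRect(q[:,:2].astype(np.float32)*1000)).round(), np.median(q[:,2]))
    # front face
    m=ok&(P[...,2]>.03)&(P[...,2]<.2)&(P[...,1]>.1)&(P[...,1]<.25)&(P[...,0]>.35)&(P[...,0]<.75)
    q=P[m]; 
    if len(q)>50:
        ln=cv2.fitLine(q[:,:2].astype(np.float32),cv2.DIST_HUBER,0,.005,.01).ravel();print("line",len(q),ln)
        t=(q[:,:2]-ln[2:])@ln[:2];print(np.percentile(t,[0.5,99.5]))
E
```

```text
top [ 106  148   95  124 9364] [ 0.41722939 -0.06511936 -0.00528524] [0.66834366 0.46717626 1.09029176]
[[399. -63.]
 [646. -77.]
 [675. 454.]
 [428. 467.]] 0.21986047171509948
line 2078 [ 0.9986705  -0.05154789  0.5656349   0.17411454]
[-0.14438997  0.09699327]
side [ 238   89   92   48 3346] [ 0.42337189 -0.61679238 -0.00267627] [0.74728889 0.59562503 0.83557937]
[[ 175. -544.]
 [ 431. -617.]
 [ 776.  587.]
 [ 521.  660.]] 0.21902642917675386
line 3785 [ 0.9987456  -0.05007186  0.5640463   0.17466533]
[-0.14232933  0.09633197]
```

View pics/top.png

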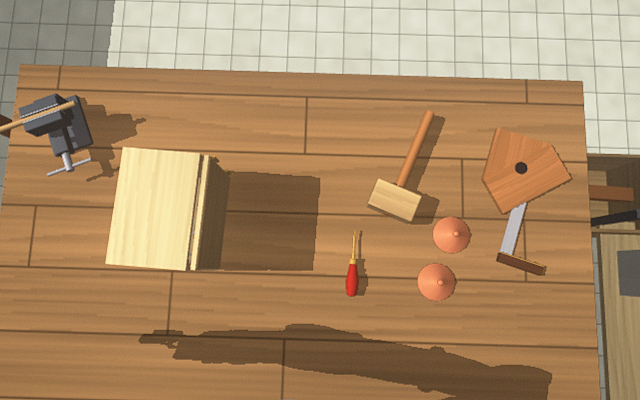

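View pics/side.png

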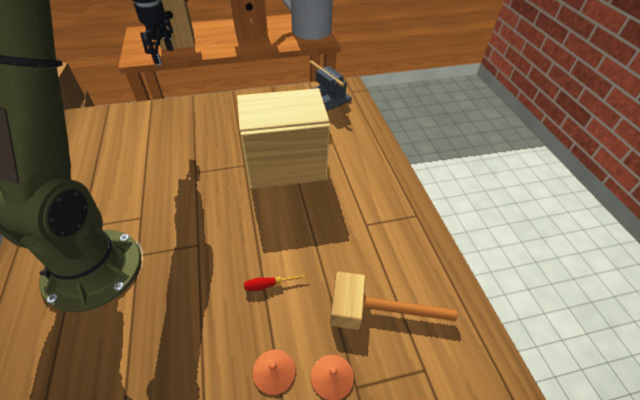

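The top view has the cupboard at px (106–225, 148–270), with the door strip at its right, x≈190–215. The side view shows the front face at (245–328, 130–187). Next I lift over the cupboard corner to the front with the fingers shut.

>>> jog_arm([
  [[0, 0, -20, 0, 0, 0, 0], [0, 0, -30, 0, 0, 0, 0], [0, 0, -30, 0, 0, 0, 0], [-10, -10, 0, 0, 0, 0, 0], [-20, -19, 0, 0, 0, 0, 0], [-20, -19, 0, 0, 0, 0, 0], [-20, -19, 0, 0, 0, 0, 0], [-20, -19, 0, 0, 0, 0, 0], [-20, -19, 0, 0, 0, 0, 0], [-20, -19, 0, 0, 0, 0, 0], [-20, -19, 0, 0, 0, 0, 0], [-20, -19, 0, 0, 0, 0, 0], [-20, -19, 0, 0, 0, 0, 0], [-20, -19, 0, 0, 0, 0, 0], [-20, -19, 0, 0, 0, 0, 0], [-20, -19, 0, 0, 0, 0, 0], [-20, -19, 0, 0, 0, 0, 0], [-20, -19, 0, 0, 0, 0, 0], [-20, -19, 0, 0, 0, 0, 0], [-20, -19, 0, 0, 0, 0, 0]],
])

```text
time: 3.0
ee_pos: [0.4211, 0.1666, 0.3109]
tcp_rot: [[-0.93, 0.367, -0.0], [0.367, 0.93, -0.0], [0.0, -0.0, -1.0]]
contact_force: [0.5, 0.3, -0.9]
finger_gap: -0.0
grip_force: 0.0
```

>>> jog_arm([
  [[-20, -19, 0, 0, 0, 0, 0], [-20, -19, 0, 0, 0, 0, 0], [-20, -19, 0, 0, 0, 0, 0], [-10, -9, 0, 0, 0, 0, 0], [0, 0, 0, 0, 0, 0.08, 0], [0, 0, 0, 0, 0, 0.13, 0], [0, 0, 0, 0, 0, 0.13, 0], [0, 0, 0, 0, 0, 0.13, 0], [0, 0, 0, 0, 0, 0.13, 0], [0, 0, 0, 0, 0, 0.13, 0], [0, 0, 0, 0, 0, 0.13, 0], [0, 0, 0, 0, 0, 0.13, 0], [0, 0, 0, 0, 0, 0.13, 0], [0, 0, 0, 0, 0, 0.126, 0], [0, 0, 0, 0, 0, 0, 0]],
])

```text
time: 4.5
ee_pos: [0.4616, 0.0808, 0.3109]
tcp_rot: [[0.053, 0.999, -0.001], [0.999, -0.053, -0.0], [-0.0, -0.001, -1.0]]
contact_force: [-0.1, -0.6, 0.2]
finger_gap: 0.001
grip_force: 0.0
```

Run:
```python
from h import *
s=telemetry.state();print(s["time"],s["ee_pos"],s["tcp_rot"].round(3) if hasattr(s["tcp_rot"],'round') else s["tcp_rot"],s["q"],s["contact_force"],s["finger_gap"])
for c in("top","side"):
    p=eyes.get_image(c);P,ok=cloud(p)
    cv2.imwrite(f"pics/b{c}.png",p["img"][:,:,::-1])
    z=P[...,2]; box=ok&(P[...,0]>.38)&(P[...,0]<.72)&(P[...,1]>.1)&(P[...,1]<.4)
    q=P[box&(abs(z-.2195)<.004)]
    print(c,"top",np.median(q[:,2]),cv2.boxPoints(cv2.minAreaRect(q[:,:2].astype(np.float32)*1000)).round())
    q=P[box&(z>.05)&(z<.2)&(P[...,1]<.22)]
    ln=cv2.fitLine(q[:,:2].astype(np.float32),cv2.DIST_HUBER,0,.005,.01).ravel()
    d=(q[:,:2]-ln[2:])@np.array([-ln[1],ln[0]]);t=(q[:,:2]-ln[2:])@ln[:2]
    g=abs(d)<.006;print("front",ln,g.mean(),[ln[2:]+ln[:2]*k for k in np.percentile(t[g],[.5,99.5])])
```

```text
4.5 [0.46157745 0.08078863 0.31089567] [[ 0.053  0.999 -0.001]
 [ 0.999 -0.053 -0.   ]
 [-0.    -0.001 -1.   ]] [-22.42331762  11.47759053  11.87814524 100.43752251  -2.51694753
  68.37671823 -12.88505945] [-0.07190547 -0.60932671  0.19888638] 0.0006521580669925956
top top 0.21988758195624453 [[566. 173.]
 [661. 168.]
 [670. 351.]
 [575. 356.]]
front [ 0.9986541  -0.05186429  0.6346739   0.17059872] 0.948 [array([0.58002972, 0.17343662]), array([0.66346133, 0.16910366])]
side top 0.21906583917771083 [[420. 181.]
 [660. 169.]
 [669. 353.]
 [430. 366.]]
front [ 0.99882305 -0.04850326  0.5338446   0.17606197] 0.9923416789396171 [array([0.42292188, 0.18144843]), array([0.66005997, 0.1699329 ])]
```

>>> jog_arm([
  [[0, -6, 15, 0, 0, 0, 0], [0, -6, 30, 0, 0, 0, 0], [0, 0, 30, 0, 0, 0, 0], [0, 0, 30, 0, 0, 0, 0], [10, 0, 20, 0, 0, 0, 0], [20, 0, 10, 0, 0, 0, 0], [20, 0, 0, 0, 0, 0, 0], [15, 0, 0, 0, 0, 0, 0], [8, 0, 0, 0, 0, 0, 0], [3, 0, 0, 0, 0, 0, 0], [0, 0, 0, 0, 0, 0, 0]],
])

```text
time: 5.7
ee_pos: [0.4539, 0.1574, 0.1763]
tcp_rot: [[0.05, 0.999, 0.0], [0.999, -0.05, -0.0], [-0.0, 0.0, -1.0]]
contact_force: [-0.5, 0.6, 0.4]
finger_gap: 0.005
grip_force: 0.0
```

>>> jog_arm([
  [[2, 0, 0, 0, 0, 0, 0], [2, 0, 0, 0, 0, 0, 0], [2, 0, 0, 0, 0, 0, 0], [1, 0, 0, 0, 0, 0, 0], [1, 0, 0, 0, 0, 0, 0], [0, 0, 0, 0, 0, 0, 0]],
])

```text
time: 6.3
ee_pos: [0.4543, 0.1657, 0.1763]
tcp_rot: [[0.051, 0.999, 0.0], [0.999, -0.051, 0.0], [0.0, 0.0, -1.0]]
contact_force: [-0.1, -0.7, 0.2]
finger_gap: 0.001
grip_force: 0.0
```

>>> jog_arm([
  [[1, 0, 0, 0, 0, 0, 0], [1, 0, 0, 0, 0, 0, 0], [1, 0, 0, 0, 0, 0, 0], [1, 0, 0, 0, 0, 0, 0], [0, 0, 0, 0, 0, 0, 0]],
])

```text
time: 6.8
ee_pos: [0.4545, 0.1689, 0.1763]
tcp_rot: [[0.052, 0.999, -0.0], [0.999, -0.052, -0.001], [-0.001, -0.0, -1.0]]
contact_force: [-0.1, -4.4, 1.6]
finger_gap: -0.001
grip_force: 2.1
```

>>> jog_arm([
  [[1, 0, 0, 0, 0, 0, 0], [1, 0, 0, 0, 0, 0, 0], [1, 0, 0, 0, 0, 0, 0], [0, 0, 0, 0, 0, 0, 0]],
])

```text
time: 7.2
ee_pos: [0.4546, 0.1715, 0.1763]
tcp_rot: [[0.052, 0.999, -0.0], [0.999, -0.052, -0.001], [-0.001, -0.0, -1.0]]
contact_force: [-0.4, -7.1, 2.3]
finger_gap: 0.001
grip_force: 2.9
```

>>> jog_arm([
  [[1, 0, 0, 0, 0, 0, 0], [1, 0, 0, 0, 0, 0, 0], [0, 0, 0, 0, 0, 0, 0]],
])

```text
time: 7.5
ee_pos: [0.4547, 0.1728, 0.1762]
tcp_rot: [[0.052, 0.999, -0.001], [0.999, -0.052, -0.002], [-0.002, -0.0, -1.0]]
contact_force: [-0.9, -7.7, 3.6]
finger_gap: 0.0
grip_force: 3.8
```

>>> jog_arm([
  [[1, 0, 0, 0, 0, 0, 0], [1, 0, 0, 0, 0, 0, 0], [0, 0, 0, 0, 0, 0, 0]],
])

```text
time: 7.8
ee_pos: [0.4547, 0.1729, 0.1762]
tcp_rot: [[0.054, 0.999, -0.001], [0.999, -0.054, -0.004], [-0.004, -0.001, -1.0]]
contact_force: [-0.4, -13.1, 3.9]
finger_gap: -0.001
grip_force: 6.6
```

>>> jog_arm([
  [[-15, 0, 0, 0, 0, 0, 0], [-30, 0, 0, 0, 0, 0, 0], [-30, 0, 0, 0, 0, 0, 0], [-30, 0, 0, 0, 0, 0, 0], [-10, -25, 0, 0, 0, 0, 0], [0, -25, 0, 0, 0, 0, 0], [0, 0, 0, 0, 0, 0, 0], [0, 0, 0, 0, 0, 0, 0], [0, 0, 0, 0, 0, 0, 0], [0, 0, 0, 0, 0, 0, 0], [0, 0, 0, 0, 0, 0, 0], [0, 0, 0, 0, 0, 0, 0], [0, 0, 0, 0, 0, 0, 0]],
])

```text
time: 9.1
ee_pos: [0.3992, 0.0643, 0.1762]
tcp_rot: [[0.051, 0.999, -0.0], [0.999, -0.051, -0.0], [-0.0, -0.0, -1.0]]
contact_force: [0.0, -1.0, 0.5]
finger_gap: 0.005
grip_force: 0.0
```

Run:
```python
from h import *
for c in("top","side"):
    p=eyes.get_image(c);cv2.imwrite(f"pics/c{c}.png",p["img"][:,:,::-1]);P,ok=cloud(p)
    z=P[...,2];q=P[ok&(P[...,0]>.38)&(P[...,0]<.72)&(P[...,1]>.08)&(P[...,1]<.165)&(z>.205)&(z<.225)]
    print(c,len(q), q[q[:,1].argsort()[:5]].round(3), cv2.fitLine(q[:,:2].astype(np.float32),cv2.DIST_HUBER,0,.005,.01).ravel())
a=[cv2.imread(f"pics/c{c}.png")[y:y+200,x:x+300] for c,x,y in(("top",90,110),("side",180,60))]
cv2.imwrite("pics/c.png",cv2.resize(np.hstack(a),(800,267)))
```

```text
top 668 [[0.453 0.12  0.213]
 [0.453 0.121 0.216]
 [0.457 0.121 0.207]
 [0.455 0.122 0.205]
 [0.459 0.122 0.206]] [0.9764362  0.21580632 0.5316122  0.14517593]
side 412 [[0.431 0.116 0.214]
 [0.432 0.117 0.216]
 [0.434 0.118 0.212]
 [0.428 0.118 0.206]
 [0.429 0.118 0.213]] [0.9755343  0.21984719 0.5270016  0.14117126]
```

View pics/c.png

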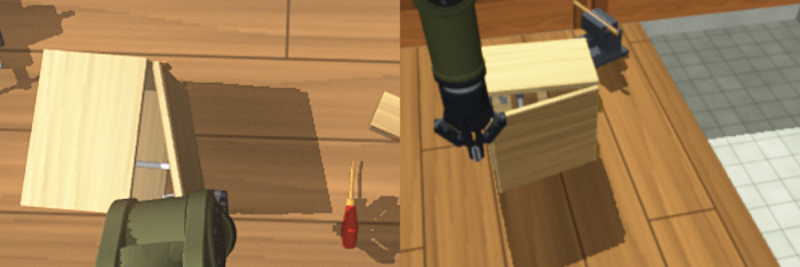

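The crops show the door ajar (top crop: edge by px 165–185; white ejector at 150,165), at about 0.28 rad. I go up and over, then down behind the free edge.

>>> jog_arm([
  [[0, 0, -20, 0, 0, 0, 0], [0, 0, -30, 0, 0, 0, 0], [0, 0, -15, 0, 0, 0, 0], [15, 4, 0, 0, 0, 0, 0], [25, 7, 0, 0, 0, 0, 0], [25, 7, 0, 0, 0, 0, 0], [15, 4, 0, 0, 0, 0, 0], [8, 2, 0, 0, 0, 0, 0], [0, 0, 0, 0, 0, -0.09, 0], [0, 0, 0, 0, 0, -0.1, 0], [0, 0, 0, 0, 0, -0.09, 0], [0, 0, 0, 0, 0, 0, 0]],
])

```text
time: 10.4
ee_pos: [0.4273, 0.1501, 0.2412]
tcp_rot: [[-0.227, 0.974, -0.0], [0.974, 0.227, -0.001], [-0.0, -0.001, -1.0]]
contact_force: [-0.7, 0.2, -0.5]
finger_gap: 0.004
grip_force: 0.0
```

Run:
```python
from h import *
p=eyes.get_image("side");cv2.imwrite("pics/d1.png",p["img"][:,:,::-1])
P,ok=cloud(p);z=P[...,2];q=P[ok&(P[...,0]>.5)&(P[...,0]<.64)&(P[...,1]>.08)&(P[...,1]<.168)&(z>.1)&(z<.2)]
print(len(q),cv2.fitLine(q[:,:2].astype(np.float32),cv2.DIST_HUBER,0,.005,.01).ravel())
w=eyes.get_image("wrist")["img"][:,:,::-1]
cv2.imwrite("pics/d.png",np.hstack([cv2.resize(cv2.imread("pics/d1.png")[60:220,180:380],(400,320)),cv2.resize(w,(400,250),interpolation=cv2.INTER_AREA)[:].copy() if 0 else cv2.copyMakeBorder(cv2.resize(w,(400,250)),0,70,0,0,cv2.BORDER_CONSTANT)]))
```

```text
1328 [0.972633   0.23234689 0.5680363  0.14864722]
```

View pics/d.png

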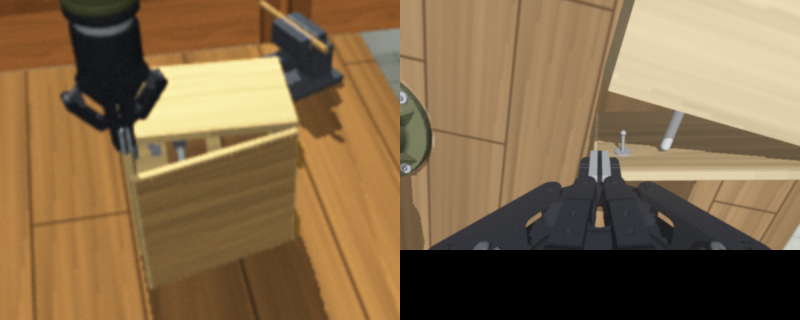

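The side crop shows the closed fingers just behind the free edge (125,140), and the wrist crop shows the striker to the right of the tips at (622,140). I shift 5 mm outward, descend and start sweeping.

>>> jog_arm([
  [[0, -5, 10, 0, 0, 0, 0], [0, 0, 18, 0, 0, 0, 0], [0, 0, 14, 0, 0, 0, 0], [0, 0, 6, 0, 0, 0, 0], [0, 0, 0, 0, 0, 0, 0]],
])

```text
time: 11.0
ee_pos: [0.4223, 0.1495, 0.1928]
tcp_rot: [[-0.226, 0.974, -0.001], [0.974, 0.226, -0.001], [-0.0, -0.002, -1.0]]
contact_force: [-0.3, 0.2, -1.1]
finger_gap: -0.002
grip_force: 0.0
```

>>> jog_arm([
  [[-4, 0, 0, 0, 0, 0, 0], [-4, 0, 0, 0, 0, 0, 0], [-5, -0.5, 0, 0, 0, -0.02, 0], [-9, -0.8, 0, 0, 0, -0.04, 0], [-11.7, -1, 0, 0, 0, -0.05, 0], [-11.7, -1, 0, 0, 0, -0.05, 0], [-11.7, -1, 0, 0, 0, -0.05, 0]],
])

```text
time: 11.7
ee_pos: [0.4355, 0.0932, 0.1937]
tcp_rot: [[-0.427, 0.904, 0.0], [0.904, 0.427, 0.0], [-0.0, 0.0, -1.0]]
contact_force: [-0.1, 0.4, -0.1]
finger_gap: 0.001
grip_force: 0.2
```

>>> jog_arm([
  [[-11.7, -1, 0, 0, 0, -0.05, 0], [-11.7, -1, 0, 0, 0, -0.05, 0], [-11.7, -1, 0, 0, 0, -0.05, 0], [-11.7, -1, 0, 0, 0, -0.05, 0], [-11.7, -1, 0, 0, 0, -0.05, 0], [-11.7, -1, 0, 0, 0, -0.05, 0], [-11.7, -1, 0, 0, 0, -0.05, 0], [-11.7, -1, 0, 0, 0, -0.05, 0], [-9, -0.8, 0, 0, 0, -0.04, 0], [-5, -0.5, 0, 0, 0, -0.02, 0], [0, 0, 0, 0, 0, 0, 0]],
])

```text
time: 12.8
ee_pos: [0.4925, 0.0024, 0.1935]
tcp_rot: [[-0.782, 0.623, 0.0], [0.623, 0.782, -0.0], [-0.001, 0.0, -1.0]]
contact_force: [0.6, 0.4, -1.2]
finger_gap: 0.0
grip_force: 0.0
```

Run:
```python
from h import *
p=eyes.get_image("side");cv2.imwrite("pics/e1.png",p["img"][:,:,::-1])
q=eyes.get_image("top");cv2.imwrite("pics/e.png",np.hstack([p["img"][60:300,180:480],q["img"][100:340,90:390]])[:,:,::-1])
P,ok=cloud(p);P=P[ok];z=P[:,2]
s=P[(P[:,0]>.4)&(P[:,0]<.7)&(P[:,1]>-.1)&(P[:,1]<.155)&(z>.06)&(z<.16)]
l=cv2.fitLine(s[:,:2].astype(np.float32),cv2.DIST_HUBER,0,.005,.01).ravel();print(len(s),l,np.degrees(np.arctan2(l[1],l[0]))+2.9)
```

```text
1024 [0.6238724  0.7815262  0.5793194  0.07168246] 54.300526
```

View pics/e.png

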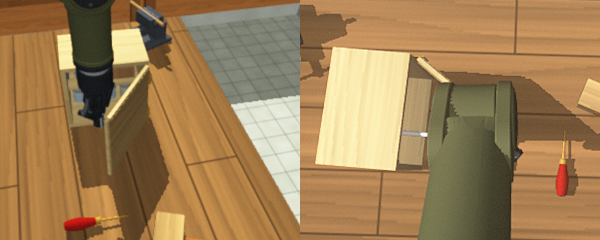

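The door stands at 54° with the fingers behind it. I continue to 90°.

>>> jog_arm([
  [[-5, -0.5, 0, 0, 0, -0.02, 0], [-9, -0.8, 0, 0, 0, -0.04, 0], [-11.7, -1, 0, 0, 0, -0.05, 0], [-11.7, -1, 0, 0, 0, -0.05, 0], [-11.7, -1, 0, 0, 0, -0.05, 0], [-11.7, -1, 0, 0, 0, -0.05, 0], [-11.7, -1, 0, 0, 0, -0.05, 0], [-11.7, -1, 0, 0, 0, -0.05, 0], [-11.7, -1, 0, 0, 0, -0.05, 0], [-11.7, -1, 0, 0, 0, -0.05, 0], [-9, -0.8, 0, 0, 0, -0.04, 0], [-9, -0.8, 0, 0, 0, -0.04, 0], [-7, -0.6, 0, 0, 0, -0.03, 0], [-5, -0.4, 0, 0, 0, -0.02, 0], [-5, -0.4, 0, 0, 0, -0.02, 0], [-2.5, -0.2, 0, 0, 0, -0.01, 0], [0, 0, 0, 0, 0, 0, 0]],
])

```text
time: 14.6
ee_pos: [0.6202, -0.0614, 0.1932]
tcp_rot: [[-0.999, 0.051, 0.0], [0.051, 0.999, 0.0], [-0.0, 0.0, -1.0]]
contact_force: [-0.8, 0.5, 0.1]
finger_gap: 0.001
grip_force: 0.0
```

```bash
cat > e.py <<'E'
from h import *
import sys
for c in("side","top"):
    p=eyes.get_image(c);cv2.imwrite(f"pics/{sys.argv[1]}{c}.png",p["img"][:,:,::-1])
    P,ok=cloud(p);P=P[ok];z=P[:,2]
    s=P[(P[:,0]>.59)&(P[:,0]<.72)&(P[:,1]>-.1)&(P[:,1]<.15)&(z>.05)&(z<.225)]
    if len(s)<20: print(c,len(s));continue
    l=cv2.fitLine(s[:,:2].astype(np.float32),cv2.DIST_HUBER,0,.005,.01).ravel();print(c,len(s),l,np.degrees(np.arctan(l[1]/l[0]))%180+2.9)
E
python3 e.py f
```

```text
side 765 [ 0.04601935  0.9989405   0.63360363 -0.00661963] 90.26235
top 1235 [0.06214589 0.9980671  0.63895047 0.07244898] 89.337006
```

>>> jog_arm([
  [[8, 0, 0, 0, 0, 0, 0], [15, 0, 0, 0, 0, 0, 0], [25, 0, 0, 0, 0, 0, 0], [25, 0, 0, 0, 0, 0, 0], [15, -10, 0, 0, 0, 0, 0], [10, -20, -20, 0, 0, 0, 0], [0, -20, -30, 0, 0, 0, 0], [0, -10, -20, 0, 0, 0, 0], [0, 0, 0, 0, 0, 0, 0], [0, 0, 0, 0, 0, 0, 0]],
])

```text
time: 15.7
ee_pos: [0.5184, -0.1161, 0.2633]
tcp_rot: [[-0.999, 0.052, 0.001], [0.052, 0.999, 0.0], [-0.001, 0.0, -1.0]]
contact_force: [-0.8, 0.1, -0.9]
finger_gap: 0.001
grip_force: 0.0
```

```bash
python3 e.py g; python3 -c "
from h import *
spots('side',['mallet','awl','cap1'])"
```

```text
side 1495 [0.03829873 0.9992663  0.6360537  0.03439513] 90.7051
top 2153 [0.05818174 0.99830604 0.6361501  0.0316651 ] 89.564545
side mallet [ 0.6222 -0.2764  0.0563] 0.8 px [361. 306.]
side mallet [ 0.4144 -0.3585  0.0178] 0.44 px [276. 371.]
side awl [ 0.4129 -0.1491  0.0237] 0.75 px [261. 283.]
side cap1 [ 0.4085 -0.3625  0.0172] 0.73 px [273. 374.]
side cap1 [ 0.525  -0.3989  0.0187] 0.61 px [332. 378.]
```

View pics/gside.png

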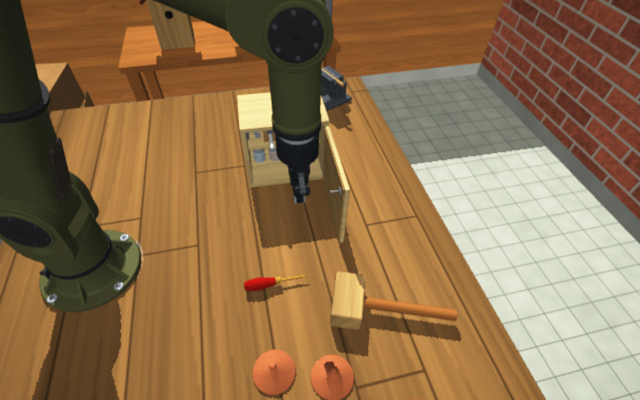

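The picture shows the door open square (px 325–348, 120–240), the hand clear at (300,190), and the mallet, awl and caps where they were.

```bash
python3 -c "
from bench import job
print(job.hand_in())"
```

```text
the job is handed in; nothing more can be done
None
```

The cupboard door was pressed at the catch side until it let go, sprang ajar by itself, and was swung open from behind to about 90°, and the hand is clear; the mallet, awl and roof caps were not touched, and the job is handed in (about 16 s of the 51 s used).

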